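# Show the rapid test to the reading camera

## Robot

A 7-joint arm with a two-finger parallel gripper is mounted at the origin on the work surface. World frame = base frame: x ahead of the robot, y to its left, z up, the work surface at z = 0. Lengths are in mm, angles in degrees, forces in N, time in s.
With the tool pointing down it reaches from about 400 to 850 mm from the base axis. Payload 4.4 kg.
Tool frame: the origin (TCP) lies midway between the tips of the shut fingers; the grasp point (between the pads) lies 19 mm behind it (bot.grip_depth is the x of the grasp point in the tool frame, in mm); x points along the fingers, y is the direction in which the jaws open and shut, and the axes are right-handed (so a half turn about x gives the same grasp; the last joint's range is limited). The gripper opens to 94 mm and grips with 3 to 60 N. Pads are 16 mm wide; open, the fingers measure 119 mm over their backs; the gripper's body (75 mm by 177 mm) begins 78 mm behind the grasp point.
Start: joints at [72.032, 36.005, 2.206, 86.941, -1.547, 57.084, -1.146], TCP at [159.455, -630.153, 205.478] pointing down, gripper open.
Joint ranges: [-175.42, 175.42], [-21.48, 121.26], [-71.46, 75.88], [10.55, 141.38], [-63.04, 243.04], [13.31, 113.54], [-168.57, 168.57]. Speed limits (degrees/s): [147.25, 147.25, 180, 180, 180, 180, 180].

## Interface

Orientations are given as a 3x3 rotation matrix whose columns are the frame's x, y, z axes.
In Python, from plant import bot gives the robot as it stands.
- The arm moves only by the tool carry_out, never from a script. Its argument "plan" is one flat list of numbers, 7 for each row, row after row: the turn, a rotation vector about the tool's x, y, z in rad, then the shift along the tool's x, y, z in cm, then the finger opening in cm, from 0 to 9.4. In form: [ax, ay, az, dx, dy, dz, claw, ax, ay, az, dx, dy, dz, claw, ...]. A call has 1 to 8 rows; each row is the pose to reach, as a shift and turn from the pose measured when the call began, along the tool's axes at that moment; what a row does not reach only later rows make up. A row lasts 1/8 s, in which the tool goes at most 62.5 mm and 10.7 degrees, less where a joint would pass 70% of its speed; a pose out of reach is approached as far as the arm can. A call with a gripper value outside its range is refused whole. The fingers move at their own pace and stop on an object; "grip_force" is the grip in N (left out, the last holds). Time passes only in rows, so rows that repeat a pose let the fingers close. It gives the time, the measured TCP pose, the force and the opening at its end, in the units of the state.
- bot.sense(): the state, without advancing time (a new reading comes with each control period).
- bot.grab_frame(name): name is "scene" or "top" or "wrist"; returns the picture (400x640x3 uint8, red, green, blue); there is no depth.
- bot.calibration(name): a dict with "fx", "fy", "cx", "cy" (pixels), "cam_to_world" (4x4, takes a point from camera to world coordinates). Camera axes: x right, y down, z forward; pixel columns grow to the right and rows downward; lengths in mm; the calibration is good to about 2 mm. A picture is of the moment at which its call begins: read the wrist's pose just before it. calibration takes no time and is no camera call; for the wrist camera it gives the pose at the moment of the call.
- bot.sign_off(): hands the job in, once; it reports no verdict.
The state is a dict: "time_s": time; "qpos": joint angles; "dq": joint speeds; "effort": joint torques, N m; "position": TCP position; "eef_rot": TCP orientation; "wrist_force": force on the tool from outside, world axes, zero at the start; "wrist_torque": the same for the moment, N m; "gripper_width": finger opening in mm.
Only numpy, scipy, OpenCV 4.12 (cv2) and the standard library are available. Lean on these libraries where they do the work, as an engineer would, in place of code of your own. Each camera call takes 0.05 s, during which the arm holds its last target.

## Task

Read the finger-prick test: first press the ajar lid of the white lamp housing down past its catch until it stays fully shut, as its stray light and the raised lid spoil the picture. Then take the tall test cassette (the tallest of the three standing in the rack) up out of the rack and hold it still and upright in front of the camera lens, its middle at lens height and about 100 mm straight out from the lens, with its result face (the side with the window and the drop well) squarely towards the lens. Finish while still holding it there; do not touch the camera, and leave the two short cassettes and everything else on the table where they are.

Things in the scene. Friction and masses are not known exactly. Their poses are not given: they have to be found in the camera images.
- reader: the reading station, fixed, placed and turned differently each time. White open-topped lamp housing 160 (x) x 200 (y) x 60 mm high; origin at the centre of the housing's underside, z up. Its x axis points from the lid's free edge to the hinge and the camera post, away from the robot. Behind the housing a plinth (22 mm high) runs from x = 80 to 170 mm and carries the post. The camera looks along -x of this frame.
- camera: camera on an 18 mm post, part of the station (same frame and origin as reader). Its head is 50 x 62 x 50 mm, centred at x = 140, y = 0, z = 200 mm of the station frame (top at 225 mm), with a 34 mm lens barrel in front. Not to be touched
- lens (a point): the centre of the lens's front, at x = 100, y = 0, z = 200 mm of the station frame; same axes as the station, so the camera looks along this frame's -x
- view_point (a point): where the middle of the test must be held: level with the lens and 100 mm straight out in front of it (x = 0, y = 0, z = 200 mm of the station frame); same axes as the station; it lies over the middle of the lid
- lid (a joint): angle of the lid in rad: 0 = fully shut, grows as the free edge rises, stop at 0.5. It starts ajar at 0.30 to 0.44. A stiff hinge keeps it where it is left; from about 0.09 a sprung roller catch resists (up to about 7 N straight down at lid_press) until it gives way at about 0.04, below which the lid snaps to 0 by itself and stays shut
- lid_hinge (a point): middle of the lid's hinge line (x = 80, y = 0, z = 62 mm of the station frame); moves with the lid: its -x axis points along the lid towards the free edge, y along the hinge. The lid is a plate 160 x 200 x 8 mm whose underside passes through the hinge line; a grey tab 60 mm wide at the free edge reaches 172 mm from the hinge
- lid_press (a point): a good place to press: on the top face of the lid, 150 mm from the hinge line towards the free edge, midway across; z axis out of the top face. With the lid shut it lies at x = -70, y = 0, z = 70 mm of the station frame
- rack: grey toast-rack holder, fixed, placed and turned differently each time; base 145 (x) x 60 (y) x 10 mm, origin at the centre of its underside; three slots at x = -45, 0 and 45 mm, each about 10 mm wide along x and with its floor 10 mm above the table; slot walls reach 34 mm above the table. Which cassette stands in which slot varies
- test_center (a point): centre of the tall test cassette: loose white plastic plate 8 (x) x 26 (y) x 84 (z) mm, 25 g, standing upright in a slot of the rack so that its centre is 52 mm and its top 94 mm above the table. z axis up along its length; +x axis out of the result face (grey framed window, red lines and a round drop well; the back is plain). In the rack the result face looks away from the robot, along the rack's +x. Grasp it by its two long edges (26 mm apart, along y), near the top
- test_ahead (a point): a point 100 mm straight out from the result face of the tall cassette, level with its centre (x = 104 mm from test_center in the cassette's frame); it falls on the lens when the test is held right
- short_a_center (a point): centre of a short cassette, 8 x 26 x 56 mm, standing in another slot (top 66 mm above the table); leave it
- short_b_center (a point): centre of the other short cassette, 8 x 26 x 56 mm (top 66 mm above the table); leave it
- gel: white pump dispenser bottle, 72 mm across, 189 mm high, standing on the table, origin at the centre of its underside; leave it
- timer: grey bench timer, 65 x 50 x 22 mm, standing on the table, origin at the centre of its underside; leave it
- jar: clear glass jar with metal cap, 52 mm across, 65 mm high, standing on the table, origin at the centre of its underside; leave it
- vial: amber vial with grey cap, 34 mm across, 55 mm high, standing on the table, origin at the centre of its underside; leave it
- lancets: open cardboard box of blue lancets, 90 x 60 x 40 mm, standing on the table, origin at the centre of its underside; leave it

How it is judged:
By the outcome, as a careful person would: the job done as asked, in the order asked, and still so for the second after the job is handed in, while the arm keeps its last pose, push and grip.
It also fails if it takes over 56 s, if anything falls off the work surface, if the arm or the gripper's body presses on something with over 40 N, if the wrist force passes 120 N, or if a joint passes its speed limit or range.

## Working session

There is one attempt and no reset: what is moved stays moved. The work goes in short steps, Python scripts to look and compute and a tool call to move; the robot and the scene stay as the last step left them, time stands still between calls to the robot, and variables do not carry over. Pictures are saved under pics/ and viewed, and the job is handed in when it is done.

Besides the shell and the picture viewer there is one more tool, called after "Emit:" as name(argument=value, ...) on one line, values as JSON. carry_out: Moves the arm, as the interface text tells. Its arguments: {"type":"object","properties":{"plan":{"type":"array","items":{"type":"number"}},"grip_force":{"type":"number"}},"required":["plan"]}

```bash
mkdir -p pics; ls; python3 - <<'E'
from plant import bot
import cv2
for n in ["scene","top","wrist"]:
    c=bot.calibration(n); im=bot.grab_frame(n)
    cv2.imwrite(f"pics/{n}0.png",im[:,:,::-1])
    print(n,c["fx"],c["fy"],c["cx"],c["cy"]);print(c["cam_to_world"].round(3) if hasattr(c["cam_to_world"],'round') else c["cam_to_world"])
s=bot.sense();print(s,bot.grip_depth)
E
```

```text
pics
scene 496.39572926086527 496.39572926086527 320.2566456332407 194.9564557425211
[[-7.510000e-01  5.720000e-01 -3.300000e-01  1.013174e+03]
 [ 6.600000e-01  6.530000e-01 -3.700000e-01  4.644590e+02]
 [ 4.000000e-03 -4.960000e-01 -8.680000e-01  1.342409e+03]
 [ 0.000000e+00  0.000000e+00  0.000000e+00  1.000000e+00]]
top 380.6740102247927 380.6740102247927 323.94328375190264 204.46520827026205
[[ 2.600000e-02 -9.880000e-01  1.550000e-01  3.815400e+02]
 [-1.000000e+00 -2.700000e-02 -5.000000e-03 -6.005300e+01]
 [ 9.000000e-03 -1.550000e-01 -9.880000e-01  1.383431e+03]
 [ 0.000000e+00  0.000000e+00  0.000000e+00  1.000000e+00]]
wrist 302.2014157477775 302.2014157477775 320.5120860149071 204.3595057325403
[[ 2.46000e-01 -9.37000e-01 -2.47000e-01  2.30452e+02]
 [-9.69000e-01 -2.38000e-01 -6.00000e-02 -6.11723e+02]
 [-3.00000e-03  2.54000e-01 -9.67000e-01  3.83336e+02]
 [ 0.00000e+00  0.00000e+00  0.00000e+00  1.00000e+00]]
{'time_s': 0.15, 'qpos': array([72.03350425, 36.04726843,  2.2004414 , 86.98182765, -1.54446864,
       57.08233102, -1.14552198]), 'dq': array([-0.01431824, -0.17964058, -0.03569335, -0.15201589, -0.01174085,
       -0.0311826 ,  0.04634869]), 'effort': array([ 1.47413786e-03, -5.50094175e+01,  1.14509191e+00, -1.86819220e+01,
       -5.21215238e-02,  2.09370023e-02,  9.52436449e-05]), 'position': array([ 159.33343768, -629.65916844,  204.76426344]), 'eef_rot': array([[-3.67576480e-04,  2.45311099e-01, -9.69444341e-01],
       [ 1.37994499e-03, -9.69443359e-01, -2.45311374e-01],
       [-9.99998980e-01, -1.42795055e-03,  1.78287557e-05]]), 'wrist_force': array([0.08290017, 0.30166052, 1.01264084]), 'wrist_torque': array([ 0.04107812, -0.03240936,  0.04104347]), 'gripper_width': 94.02716146214485} -18.8
```

View pics/scene0.png

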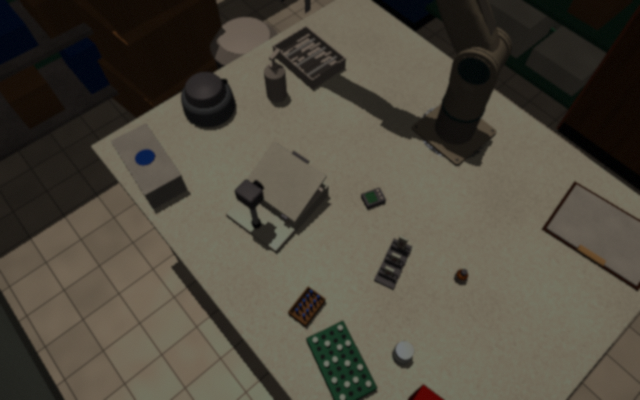

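View pics/top0.png

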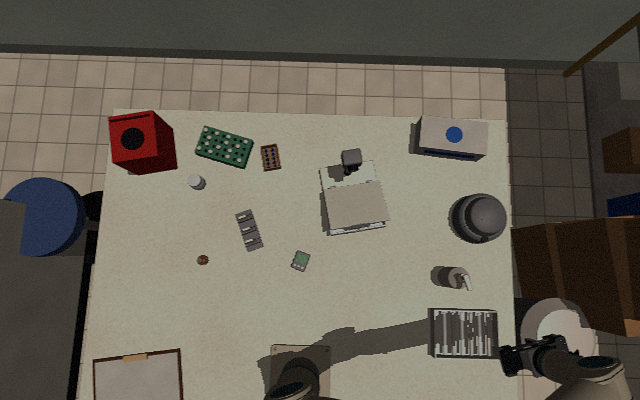

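View pics/wrist0.png

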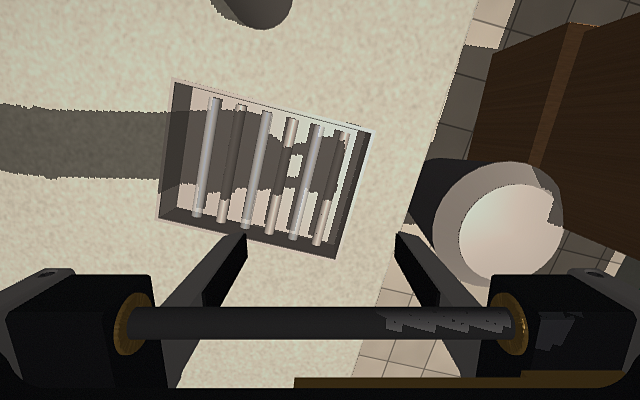

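The arm stands off at the right of the top view. The reader is near top px (355,200), the rack near (249,230), the timer near (300,261). I'll zoom in on the reader and the rack.

```bash
python3 - <<'E'
import cv2,numpy as np
t=cv2.imread("pics/top0.png");s=cv2.imread("pics/scene0.png")
def z(im,x0,y0,x1,y1,k): return np.clip(cv2.resize(im[y0:y1,x0:x1],None,fx=k,fy=k,interpolation=cv2.INTER_CUBIC)*1.5,0,255).astype('uint8')
cv2.imwrite("pics/tz1.png",z(t,300,140,400,240,6)); cv2.imwrite("pics/tz2.png",z(t,220,195,280,260,9))
cv2.imwrite("pics/sz1.png",z(s,215,130,345,260,4.5)); cv2.imwrite("pics/sz2.png",z(s,360,225,430,295,8))
E
```

```text
(no output)
```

View pics/tz1.png

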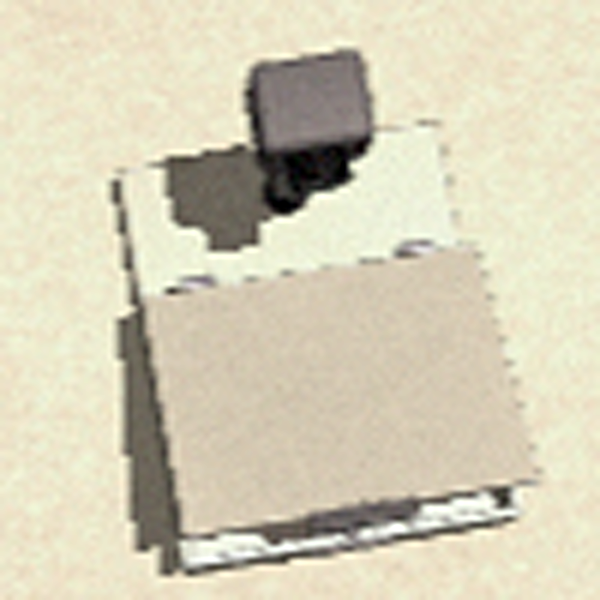

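View pics/tz2.png

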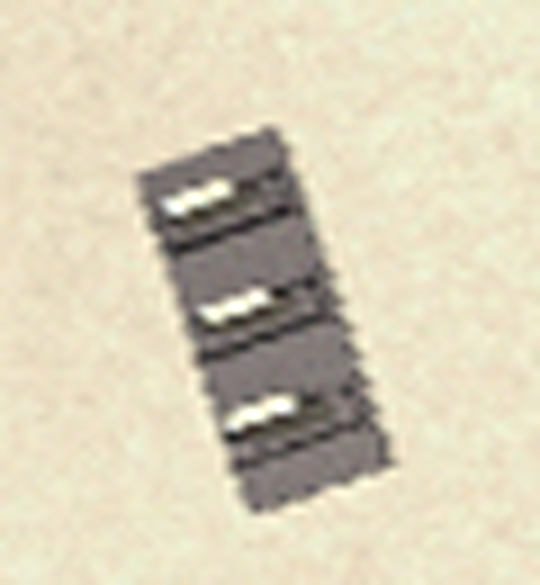

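View pics/sz1.png

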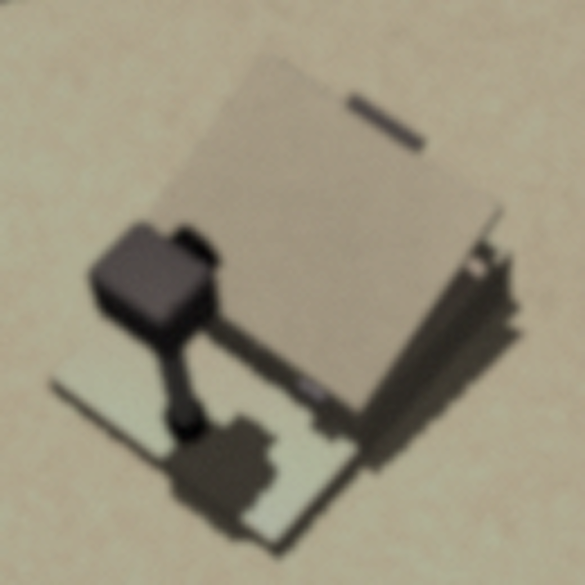

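View pics/sz2.png

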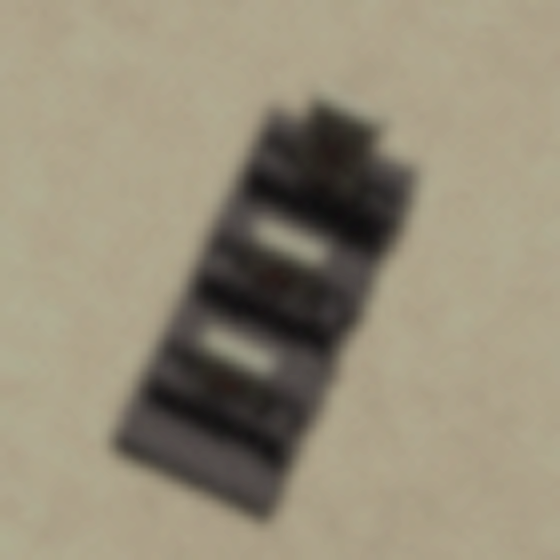

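The lid stands open. In the scene view, the tall cassette looks like the raised dark block in the rack's robot-side slot (about 402,243). Measuring now by rays.

```bash
cat > h.py <<'E'
import numpy as np,cv2
from plant import bot
def ray(n,u,v,c=None):
    c=c or bot.calibration(n);T=np.array(c["cam_to_world"])
    d=T[:3,:3]@np.array([(u-c["cx"])/c["fx"],(v-c["cy"])/c["fy"],1.]);return T[:3,3],d/np.linalg.norm(d)
def onz(n,u,v,z,c=None):
    o,d=ray(n,u,v,c);return o+d*(z-o[2])/d[2]
def tri(obs):
    A=np.zeros((3,3));b=np.zeros(3);L=[]
    for o in obs:
        p,d=ray(*o);M=np.eye(3)-np.outer(d,d);A+=M;b+=M@p;L.append((p,d))
    x=np.linalg.solve(A,b)
    return x,[float(np.linalg.norm((np.eye(3)-np.outer(d,d))@(x-p)).round(1)) for p,d in L]
E
python3 - <<'E'
from h import *
np.set_printoptions(precision=1,suppress=True)
T=lambda x,y:(("top",300+x/6,140+y/6)); S=lambda x,y:("scene",215+x/4.5,130+y/4.5)
for nm,t,s in [("plinth+y",T(118,172),S(280,550)),("plinth-y",T(437,122),S(55,380)),("hinge+y",T(145,295),S(360,410)),("hinge-y",T(475,248),None),("free+y",T(180,530),S(500,207)),("free-y",T(537,483),S(270,55)),("camtop",T(255,60),S(165,320)),]:
    print(nm,onz(*t,22),onz(*t,70), tri([t,s]) if s else '')
print("front bottom",onz(*T(160,572),0),onz(*T(520,515),0), "front top60", onz(*T(183,572),60))
R=lambda x,y:("top",220+x/9,195+y/9); Q=lambda x,y:("scene",360+x/8,225+y/8)
for c in [R(137,175),R(275,127),R(393,465),R(258,513)]: print(onz(*c,34),onz(*c,10))
for c in [Q(118,445),Q(268,520),Q(415,170),Q(270,105)]: print("s",onz(*c,34),onz(*c,10))
for c in [R(200,198),R(236,306),R(260,413)]: print("slot tops",onz(*c,66),onz(*c,94))
for c in [Q(290,235),Q(240,345),Q(345,115)]: print("slot tops s",onz(*c,66),onz(*c,94))
E
```

```text
plinth+y [727.5 -47.7  22. ] [715.3 -48.1  70. ] (array([728.8, -45.3,   9. ]), [3.1, 3.1])
plinth-y [ 764.7 -243.    22. ] [ 751.2 -236.5   70. ] (array([ 765.4, -241.6,    9.8]), [3.9, 3.9])
hinge+y [651.3 -66.2  22. ] [641.8 -66.   70. ] (array([641.2, -64.5,  65.8]), [2.1, 2.1])
hinge-y [ 686.1 -266.7   22. ] [ 675.4 -259.4   70. ] 
free+y [508.9 -90.9  22. ] [504.4 -89.8  70. ] (array([498.7, -88.4, 130.5]), [0.0, 0.0])
free-y [ 543.  -304.5   22. ] [ 537.3 -295.9   70. ] (array([ 530.7, -286.2,  118.8]), [1.2, 1.2])
camtop [ 801.  -130.3   22. ] [ 786.2 -127.8   70. ] (array([ 735.7, -117.1,  226. ]), [3.5, 3.5])
front bottom [485.1 -79.9   0. ] [ 525.7 -298.1    0. ] front top60 [481.  -92.4  60. ]
[548.2 248.5  34. ] [551.2 253.9  10. ]
[568.9 195.   34. ] [572.3 199.5  10. ]
[436.7 141.4  34. ] [437.7 145.   10. ]
[416.7 193.1  34. ] [417.3 197.6  10. ]
s [582.9 210.5  34. ] [575.  205.9  10. ]
s [563.2 263.6  34. ] [554.9 260.   10. ]
s [430.3 206.9  34. ] [419.6 202.2  10. ]
s [451.2 154.6  34. ] [440.9 149.   10. ]
slot tops [536.  216.3  66. ] [532.7 210.4  94. ]
slot tops [494.6 200.   66. ] [492.2 194.5  94. ]
slot tops [453.9 188.5  66. ] [452.3 183.2  94. ]
slot tops s [495.1 201.5  66. ] [506.4 207.3  94. ]
slot tops s [537.  218.6  66. ] [547.4 224.   94. ]
slot tops s [447.8 182.4  66. ] [460.2 188.6  94. ]
```

The two views agree to about 3 mm. The station origin is about (578,-176) with a yaw near 10°, and the lid is at about 0.35 rad. The rack yaw is near 22°, with the tall slot at about (453,184). The gel bottle is in the way, so I'll rise first, then cross to above lid_press with the fingers shut.

Emit:
carry_out(plan=[0,0,0,-6,0,0,0,0,0,0,-12.5,0,0,0,0.07,0,0,-12.5,-34.3,-44.8,0,0.07,0,0,-12.5,-34.3,-44.8,0,0.07,0,0,-12.5,-34.3,-44.8,0,0.07,0,0,-12.5,-34.3,-44.8,0,0.07,0,0,-12.5,-34.3,-44.8,0,0.07,0,0,-12.5,-34.3,-44.8,0])

```text
time_s: 1.15
position: [393.1, -334.0, 329.3]
eef_rot: [[-0.0, 0.177, -0.984], [0.001, -0.984, -0.177], [-1.0, -0.001, -0.0]]
wrist_force: [0.7, -0.8, 0.4]
gripper_width: 17.7
```

Emit:
carry_out(plan=[0,0,0,2,-12.3,-14,0,0,0,0,8,-12.3,-14,0,0,0,0,8,-12.3,-14,0,0,0,0,8,-12.3,-14,0,0,0,0,8,-12.3,-14,0,0,0,0,8,-12.3,-14,0])

```text
time_s: 1.9
position: [508.4, -190.4, 250.2]
eef_rot: [[0.0, 0.174, -0.985], [-0.0, -0.985, -0.174], [-1.0, 0.0, -0.0]]
wrist_force: [-0.5, 0.2, 1.3]
gripper_width: 0.4
```

```bash
python3 - <<'E'
from h import *
import pickle
print(bot.sense()["position"],bot.sense()["wrist_force"])
pickle.dump(bot.calibration("wrist"),open("w1.pkl","wb"))
im=bot.grab_frame("wrist");cv2.imwrite("pics/w1.png",im[:,:,::-1])
E
```

```text
[ 508.42886327 -190.36515408  250.18530391] [-0.45756746  0.20538616  1.33851675]
```

View pics/w1.png

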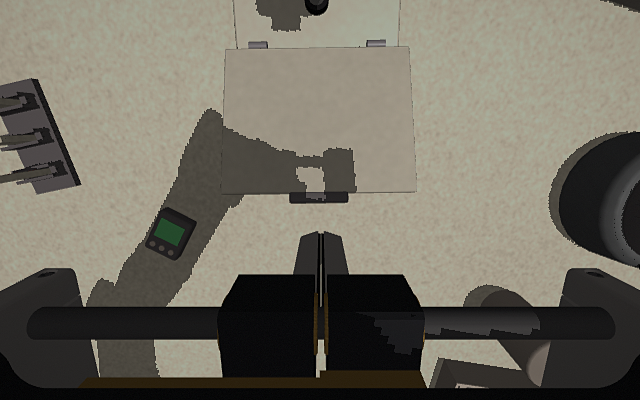

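The wrist view shows the lid with its hinge edge from (226,47) to (410,47) and its tab at (319,197). The finger tips are at (320,235), and the rack is at the left.

```bash
python3 - <<'E'
from h import *
import pickle
np.set_printoptions(precision=1,suppress=True)
c=pickle.load(open("w1.pkl","rb"))
W=lambda u,v,z:onz("wrist",u,v,z,c)
a=W(227,48,69.5);b=W(410,47,69.5);print(a,b,np.linalg.norm(a-b),np.degrees(np.arctan2(a[0]-b[0],a[1]-b[1])))
for z in (118,122,126):
    a=W(221,193,z);b=W(417,193,z);print(z,a,b,np.linalg.norm(a-b))
print(W(235,48,22),W(401,48,22),W(320,235,250))
im=cv2.imread("pics/w1.png")
k=cv2.resize(im[70:200,0:90],None,fx=4.5,fy=4.5,interpolation=cv2.INTER_CUBIC);cv2.imwrite("pics/w1z.png",np.clip(k*1.3,0,255).astype('uint8'))
E
```

```text
[642.3 -63.5  69.5] [ 677.8 -258.3   69.5] 198.00727094865067 -10.316937367969597
118 [494.1 -86.1 118. ] [ 530.1 -289.4  118. ] 206.41155229313677
122 [495.2 -87.3 122. ] [ 530.7 -287.9  122. ] 203.75551700322237
126 [496.3 -88.5 126. ] [ 531.4 -286.5  126. ] 201.09948171330797
[652.2 -58.1  22. ] [ 687.6 -258.4   22. ] [ 514.7 -188.7  250. ]
```

View pics/w1z.png

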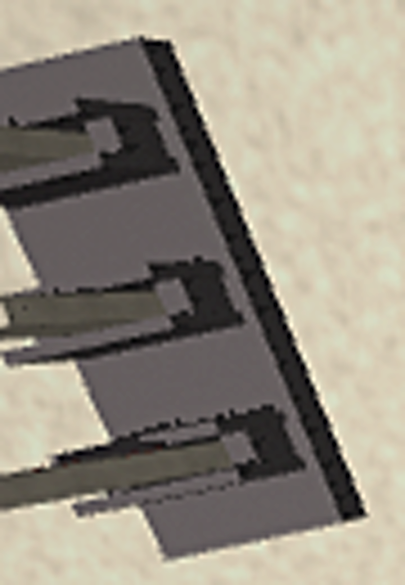

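Three views agree on the station: yaw 10.3°, origin (578.5,-175.8). The raised lid's edge is drawn in towards the hinge, so I'll press at station x of about -55, a little further in than lid_press. First down to z = 135.

Emit:
carry_out(plan=[0,0,0,5,-0.2,-1.7,0,0,0,0,11,-0.2,-1.7,0,0,0,0,12.5,-0.2,-1.7,0,0,0,0,14,-0.2,-1.7,0,0,0,0,15,-0.2,-1.7,0,0,0,0,16,-0.2,-1.7,0,0,0,0,16.7,-0.2,-1.7,0,0,0,0,17.2,-0.2,-1.7,0])

```text
time_s: 2.95
position: [524.9, -185.9, 78.8]
eef_rot: [[0.001, 0.173, -0.985], [-0.001, -0.985, -0.173], [-1.0, 0.001, -0.0]]
wrist_force: [-2.3, -0.0, 9.4]
gripper_width: 0.3
```

Emit:
carry_out(plan=[0,0,0,0.3,0,0,0,0,0,0,0.5,0,0,0,0,0,0,0.7,0,0,0,0,0,0,0.9,0,0,0,0,0,0,0.9,0,0,0])

```text
time_s: 3.58
position: [525.2, -185.9, 70.2]
eef_rot: [[0.001, 0.173, -0.985], [-0.001, -0.985, -0.173], [-1.0, 0.001, -0.001]]
wrist_force: [-0.4, 0.4, 5.1]
gripper_width: 0.5
```

Emit:
carry_out(plan=[0,0,0,0.2,0,0,0,0,0,0,0.2,0,0,0,0,0,0,-6,0,0,0,0,0,0,-12,0,0,0,0,0,0,-18,0,1.7,0,0,0,0,-18,0,1.7,0])

```text
time_s: 4.32
position: [510.3, -190.1, 254.9]
eef_rot: [[0.01, 0.172, -0.985], [-0.004, -0.985, -0.172], [-1.0, 0.006, -0.009]]
wrist_force: [0.7, 0.8, 0.3]
gripper_width: 0.4
```

```bash
python3 - <<'E'
from h import *
import pickle
np.set_printoptions(precision=1,suppress=True)
s=bot.sense();print(s["position"],s["wrist_force"])
c=bot.calibration("wrist");pickle.dump(c,open("w2.pkl","wb"))
im=bot.grab_frame("wrist")[:,:,::-1];cv2.imwrite("pics/w2.png",im)
E
```

```text
[ 510.3 -190.1  254.9] [0.7 0.8 0.3]
```

View pics/w2.png

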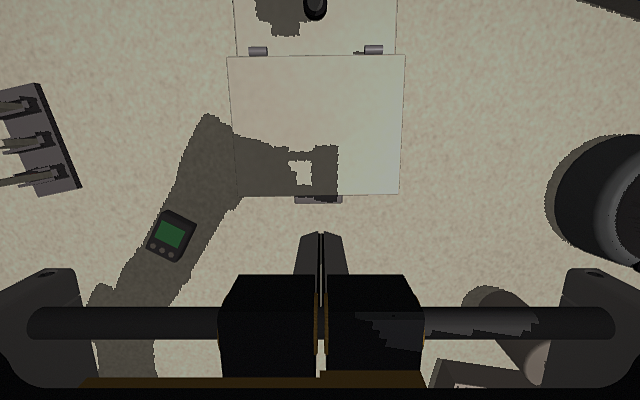

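```bash
python3 - <<'E'
from h import *
import pickle
np.set_printoptions(precision=1,suppress=True)
c=pickle.load(open("w2.pkl","rb"))
P=[onz("wrist",u,v,70,c) for u,v in [(228,57),(405,55),(400,194),(237,195)]]
for p in P: print(p)
print([np.linalg.norm(P[i]-P[(i+1)%4]).round(1) for i in range(4)])
m=sum(P)/4; d=(P[0]+P[1]-P[2]-P[3])/2; print(m,np.degrees(np.arctan2(d[1],d[0])), np.degrees(np.arctan2(P[1][0]-P[0][0],P[0][1]-P[1][1])),np.degrees(np.arctan2(P[2][0]-P[3][0],P[3][1]-P[2][1])))
E
```

```text
[638.3 -64.6  70. ]
[ 674.2 -257.    70. ]
[ 520.1 -288.7   70. ]
[484.4 -90.9  70. ]
[np.float64(195.7), np.float64(157.3), np.float64(201.0), np.float64(156.1)]
[ 579.3 -175.3   70. ] 10.666527577241256 10.592373518507516 10.234091862630061
```

The shut lid fits a flat 157 x 199 mm rectangle at z = 70 (true size 160 x 200), so it is fully shut. Refined station: origin (579,-175.5), yaw 10.4°. Now to the rack, opening the fingers on the way.

Emit:
carry_out(plan=[-0.1,0,0,-4,-5,0.4,5,-0.21,0,0,-4.5,-11,0.8,5,-0.21,0,0,-4.5,-17,1.2,5,-0.21,0,0,-4.5,-23,1.4,5,-0.21,0,0,-4,-29,1.6,5,-0.21,0,0,-3,-35,1.6,5,-0.21,0,0,-2,-37.3,1.6,5,-0.21,0,0,-2,-37.3,1.6,5])

```text
time_s: 5.38
position: [427.1, 176.7, 268.8]
eef_rot: [[0.001, 0.378, -0.926], [-0.003, -0.926, -0.378], [-1.0, 0.004, 0.0]]
wrist_force: [0.7, -0.1, 0.5]
gripper_width: 50.2
```

```bash
python3 - <<'E'
from h import *
import pickle
np.set_printoptions(precision=3,suppress=True)
s=bot.sense();print(s["position"],s["eef_rot"],s["wrist_force"],s["dq"])
c=bot.calibration("wrist");pickle.dump(c,open("w3.pkl","wb"))
im=bot.grab_frame("wrist")[:,:,::-1];cv2.imwrite("pics/w3.png",im)
E
```

```text
[427.143 176.666 268.807] [[ 0.001  0.378 -0.926]
 [-0.003 -0.926 -0.378]
 [-1.     0.004  0.   ]] [ 0.658 -0.118  0.496] [ 2.732 -1.293  2.741 -0.645  0.755  1.013  1.282]
```

View pics/w3.png

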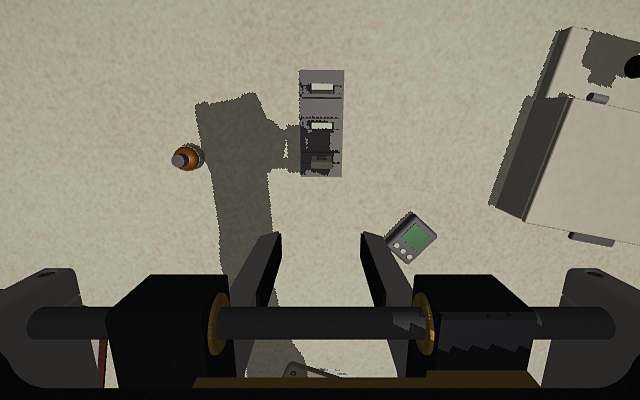

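```bash
python3 - <<'E'
from h import *
im=cv2.imread("pics/w3.png")
k=cv2.resize(im[60:190,280:365],None,fx=4.6,fy=4.6,interpolation=cv2.INTER_CUBIC);cv2.imwrite("pics/w3z.png",np.clip(k*1.2,0,255).astype('uint8'))
E
```

```text
(no output)
```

View pics/w3z.png

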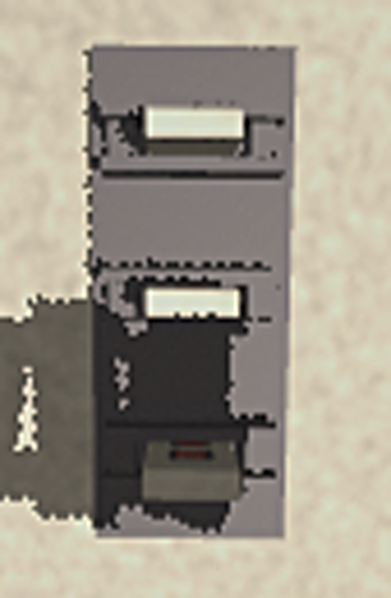

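The wrist view shows the tall cassette in the robot-side slot. Its shaded top face spans about px (311–332, 162–169), and the red lines are visible on its far face. Two short cassettes stand behind it.

```bash
python3 - <<'E'
from h import *
import pickle
np.set_printoptions(precision=1,suppress=True)
c=pickle.load(open("w3.pkl","rb"))
def Z(u,v,z): return onz("wrist",280+u/4.6,60+v/4.6,z,c)
q=[Z(143,468,94),Z(239,472,94),Z(239,501,94),Z(143,499,94)]
for p in q:print(p)
print("tall c",sum(q)/4,"w",np.linalg.norm(q[0]-q[1]),np.linalg.norm(q[0]-q[3]))
for r in ((145,107,245,137),(145,288,243,318)):
    p=[Z(r[0],r[1],66),Z(r[2],r[1],66),Z(r[2],r[3],66),Z(r[0],r[3],66)]
    print("short",sum(p)/4,np.linalg.norm(p[0]-p[1]))
a,b,d,e=Z(92,45,34),Z(295,45,34),Z(97,537,34),Z(283,537,34);print(a,b,d,e,np.linalg.norm(a-d))
for z in (34,):
  v=(a+b-d-e)/2;print(np.degrees(np.arctan2(v[1],v[0])), np.degrees(np.arctan2(b[0]-a[0],a[1]-b[1])))
print("tips",Z(320,0,250))
E
```

```text
[452.6 198.8  94. ]
[460.9 175.9  94. ]
[454.1 173.1  94. ]
[445.3 195.9  94. ]
tall c [453.2 185.9  94. ] w 24.367173404010153 7.878802521674257
short [536.7 218.9  66. ] 25.670028345873188
short [494.9 202.   66. ] 25.959931313384075
[547.9 253.9  34. ] [569.1 202.2  34. ] [421.  202.9  34. ] [442.2 151.2  34. ] 136.74230509271027
21.902853624344367 22.293488832092237
tips [536.5 202.9 250. ]
```

Emit:
carry_out(plan=[0,0,0,5,0.2,-2.7,5,0,0,0,10,0.2,-2.7,5,0,0,0,13,0.2,-2.7,5,0,0,0,14,0.2,-2.7,5,0,0,0,14,0.2,-2.7,5], grip_force=12)

```text
time_s: 6.05
position: [454.6, 181.7, 129.5]
eef_rot: [[0.002, 0.374, -0.927], [-0.005, -0.927, -0.374], [-1.0, 0.005, -0.0]]
wrist_force: [0.1, 0.5, -0.3]
gripper_width: 49.8
```

```bash
python3 - <<'E'
from h import *
np.set_printoptions(precision=3,suppress=True)
s=bot.sense();print(s["position"],s["eef_rot"])
im=bot.grab_frame("wrist")[:,:,::-1];cv2.imwrite("pics/w4.png",im)
E
```

```text
[454.619 181.675 129.457] [[ 0.002  0.374 -0.927]
 [-0.005 -0.927 -0.374]
 [-1.     0.005 -0.   ]]
```

View pics/w4.png

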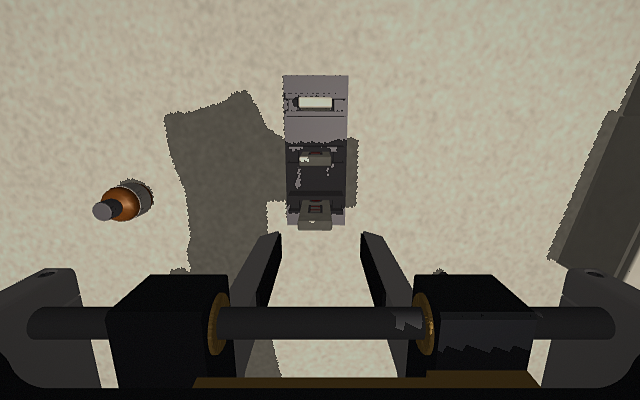

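The cassette is at (315,218), about 4 mm left of the midline of the fingers, which matches the computed offset. I'll correct, descend and close.

Emit:
carry_out(plan=[0,0,0,0,-0.38,0,5,0,0,0,2.5,-0.38,0,5,0,0,0,5,-0.38,0,5,0,0,0,6.8,-0.38,0,5,0,0,0,6.8,-0.38,0,5,0,0,0,6.8,-0.38,0,3.2], grip_force=12)

```text
time_s: 6.85
position: [454.7, 186.1, 63.3]
eef_rot: [[0.006, 0.375, -0.927], [-0.003, -0.927, -0.375], [-1.0, 0.005, -0.004]]
wrist_force: [-0.3, 0.1, 1.0]
gripper_width: 43.0
```

```bash
python3 - <<'E'
from h import *
np.set_printoptions(precision=3,suppress=True)
s=bot.sense();print(s["position"],s["wrist_force"],s["gripper_width"])
im=bot.grab_frame("wrist")[:,:,::-1];cv2.imwrite("pics/w5.png",im)
E
```

```text
[454.701 186.081  63.26 ] [-0.255  0.088  1.007] 42.975450485083
```

View pics/w5.png

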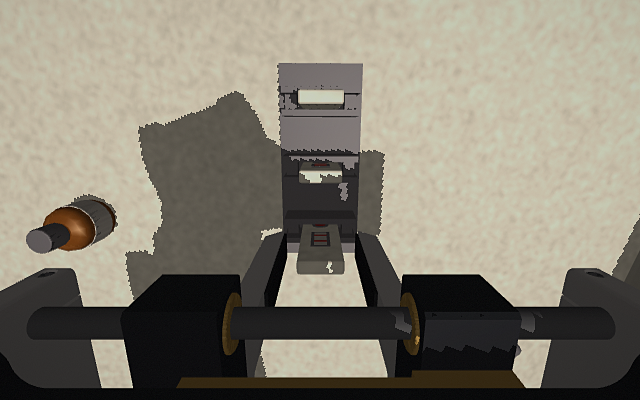

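The cassette is centred between the fingers at (320,250). Closing now.

Emit:
carry_out(plan=[0,0,0,0,0,0,2.0,0,0,0,0,0,0,2.0,0,0,0,0,0,0,2.0,0,0,0,0,0,0,2.0,0,0,0,0,0,0,2.0], grip_force=15)

```text
time_s: 7.52
position: [455.5, 186.4, 64.2]
eef_rot: [[0.007, 0.375, -0.927], [-0.002, -0.927, -0.375], [-1.0, 0.005, -0.006]]
wrist_force: [0.3, -0.6, 6.2]
gripper_width: 25.8
```

Emit:
carry_out(plan=[0,0,0,-1,0,0,2.0,0,0,0,-2.5,0,0,2.0,0,0,0,-5,0,0,2.0,0,0,0,-9,0,0,2.0,0,0,0,-14,0,0,2.0,0,0,0,-18,0,0,2.0,0,0,0,-20,0,0,2.0,0,0,0,-20,0,0,2.0])

```text
time_s: 8.52
position: [454.8, 187.2, 266.3]
eef_rot: [[0.011, 0.374, -0.927], [-0.001, -0.927, -0.374], [-1.0, 0.005, -0.01]]
wrist_force: [-0.4, 0.0, -0.2]
gripper_width: 26.1
```

```bash
python3 - <<'E'
from h import *
np.set_printoptions(precision=4,suppress=True)
s=bot.sense();print(s["position"],s["eef_rot"],s["wrist_force"],s["gripper_width"])
im=bot.grab_frame("wrist")[:,:,::-1];cv2.imwrite("pics/w6.png",im)
E
```

```text
[454.7792 187.2144 266.2522] [[ 0.0114  0.3744 -0.9272]
 [-0.0006 -0.9273 -0.3744]
 [-0.9999  0.0048 -0.0103]] [-0.3719  0.0056 -0.207 ] 26.088411175060237
```

View pics/w6.png

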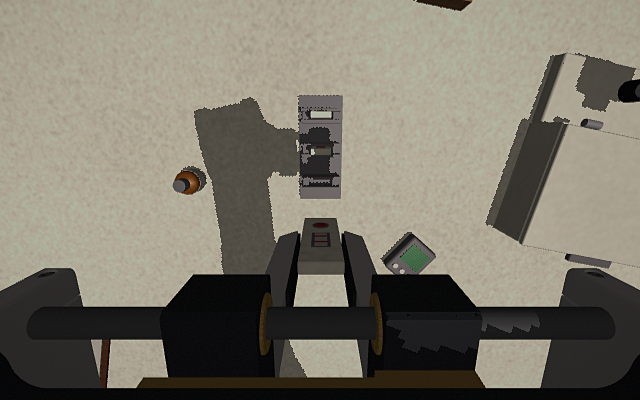

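The cassette is lifted, with its face at about (303–340, 219–262) and the two short ones still in their slots. I'll measure how it sits in the gripper by solvePnP on the face corners.

```bash
python3 - <<'E'
from h import *
im=cv2.imread("pics/w6.png")
k=cv2.resize(im[210:282,285:360],None,fx=8,fy=8,interpolation=cv2.INTER_CUBIC);cv2.imwrite("pics/w6z.png",np.clip(k*1.5,0,255).astype('uint8'))
E
```

```text
(no output)
```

View pics/w6z.png

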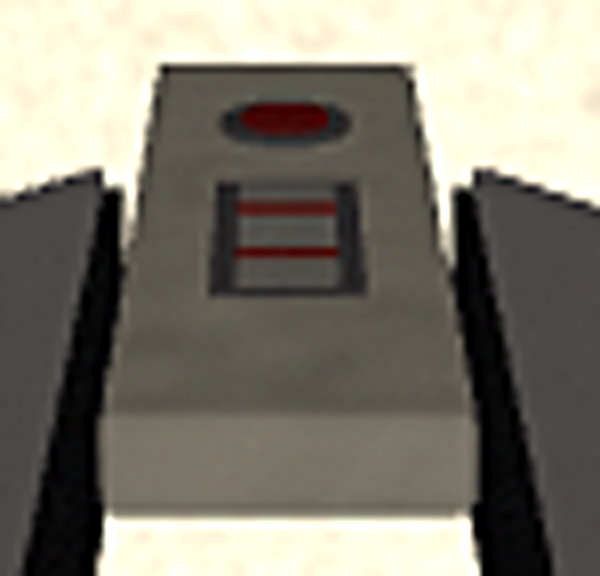

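```bash
cat > pose.py <<'E'
from h import *
def pose(px,c,R,p):
    obj=np.array([[4,13,-42],[4,-13,-42],[4,13,42],[4,-13,42],[-4,13,42],[-4,-13,42.]])
    K=np.array([[c["fx"],0,c["cx"]],[0,c["fy"],c["cy"]],[0,0,1]])
    ok,r,t=cv2.solvePnP(obj,np.array(px,float),K,None)
    pr,_=cv2.projectPoints(obj,r,t,K,None);print("reproj",np.abs(pr[:,0]-px).max())
    T=np.array(c["cam_to_world"]);Rc=T[:3,:3]@cv2.Rodrigues(r)[0];tc=T[:3,:3]@t[:,0]+T[:3,3]
    print("centre",tc,"\nR",Rc,"\nin tool: centre",R.T@(tc-p),"\n",R.T@Rc);return tc,Rc
E
python3 - <<'E'
from pose import *
np.set_printoptions(precision=3,suppress=True)
s=bot.sense();c=bot.calibration("wrist")
px=np.array([(160,66),(411,66),(104,412),(474,412),(104,515),(470,515)])/8.+np.array([285,210])-0.44
pose(px,c,s["eef_rot"],s["position"])
E
```

```text
reproj 0.1220060490397259
centre [449.429 185.267 245.274] 
R [[ 0.928 -0.372  0.   ]
 [ 0.372  0.928  0.001]
 [-0.001 -0.001  1.   ]] 
in tool: centre [19.521 -0.503  4.911] 
 [[ 0.008 -0.004 -1.   ]
 [ 0.002 -1.     0.004]
 [-1.    -0.002 -0.008]]
```

PnP puts the centre 19.5 mm beyond the TCP, but the grasp heights imply about 12 mm. I'll check for bias on the pre-grasp picture, where the top is known to be at z = 94, and against the other views.

```bash
python3 - <<'E'
from h import *
im=cv2.imread("pics/w5.png")
k=cv2.resize(im[210:285,285:360],None,fx=7,fy=7,interpolation=cv2.INTER_CUBIC);a=np.clip(k*1.5,0,255).astype('uint8')
t=bot.grab_frame("top")[:,:,::-1];s=bot.grab_frame("scene")[:,:,::-1]
cv2.imwrite("pics/top7.png",t);cv2.imwrite("pics/scene7.png",s)
cv2.imwrite("pics/w5z.png",a)
b=cv2.resize(s[190:280,370:460],None,fx=6,fy=6,interpolation=cv2.INTER_CUBIC);cv2.imwrite("pics/s7z.png",np.clip(b*1.7,0,255).astype('uint8'))
E
```

```text
(no output)
```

View pics/w5z.png

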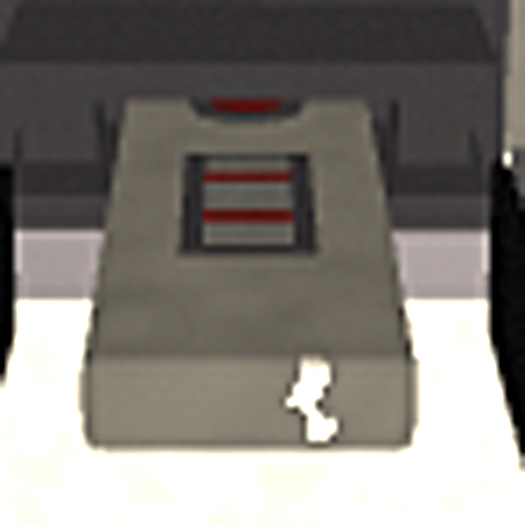

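View pics/s7z.png

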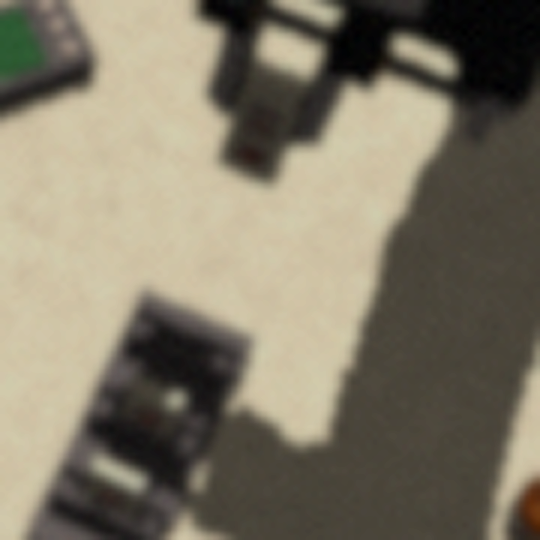

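```bash
python3 - <<'E'
from h import *
np.set_printoptions(precision=1,suppress=True)
s=bot.sense();R=s["eef_rot"];p=s["position"]
def proj(n,P):
    c=bot.calibration(n);T=np.linalg.inv(np.array(c["cam_to_world"]));q=T[:3,:3]@P+T[:3,3]
    return np.array([c["fx"]*q[0]/q[2]+c["cx"],c["fy"]*q[1]/q[2]+c["cy"]])
for x in ([0,13,-8],[0,-13,-8]): print("tip w6z px",(proj("wrist",p+R@np.array(x,float))-[285,210])*8)
c=bot.calibration("wrist");T=np.array(c["cam_to_world"]);print("cam in tool",R.T@(T[:3,3]-p),R.T@T[:3,2])
for off,zz in ((12,2.3),(19.5,4.9)):
    cen=p+R@np.array([off,-0.5,zz]); X=np.array([.928,.372,0]);Y=np.array([-.372,.928,0]);Z=np.array([0,0,1.])
    for nm,(a,b,d) in dict(botL=(4,13,-42),botR=(4,-13,-42),topL=(4,13,42),topR=(4,-13,42)).items():
        P=cen+a*X+b*Y+d*Z
        print(off,nm,"scene z",(proj("scene",P)-[370,190])*6,"wrist z",(proj("wrist",P)-[285,210])*8)
E
```

```text
tip w6z px [454.7 183.1]
tip w6z px [122.8 182.9]
cam in tool [-178.7   -0.2  -73.4] [ 1.  -0.   0.3]
12 botL scene z [274.4 185.9] wrist z [152.1  58.3]
12 botR scene z [217.5 161.2] wrist z [410.4  58.7]
12 topL scene z [310.1  91.6] wrist z [ 90.8 423.4]
12 topR scene z [249.7  65.9] wrist z [478.8 423.8]
19.5 botL scene z [273.5 188.9] wrist z [156.3  60.9]
19.5 botR scene z [217.  164.4] wrist z [406.5  61.3]
19.5 topL scene z [308.9  95.4] wrist z [ 99.8 410.2]
19.5 topR scene z [248.9  69.9] wrist z [469.8 410.6]
```

The pre-grasp picture shows the same top-edge width (46.3 px) and row as after the lift, so nothing slipped. PnP's extra depth therefore comes from the rounded edges. I trust the physical offset: the lid contact at TCP z = 70.2 confirms TCP height, so centre = TCP + (12.3, -0.3, 2.8) in tool axes. Moving over at height.

Emit:
carry_out(plan=[0.03,0,0,0,3,0.1,2,0.06,0,0,0,8,0.4,2,0.1,0,0,0,14,0.7,2,0.14,0,0,0,20,1,2,0.18,0,0,0,26,1.2,2,0.2,0,0,0,32,1.5,2,0.2,0,0,0,36.5,1.7,2,0.2,0,0,0.2,38.3,1.8,2])

```text
time_s: 9.68
position: [579.4, -178.5, 261.4]
eef_rot: [[0.003, 0.179, -0.984], [-0.003, -0.984, -0.179], [-1.0, 0.004, -0.002]]
wrist_force: [-0.3, 0.2, 0.4]
gripper_width: 26.0
```

Emit:
carry_out(plan=[0,0,0,0,0,0,2,0,0,0,0,0,0,2])

```text
time_s: 9.93
position: [578.8, -176.1, 260.8]
eef_rot: [[0.002, 0.182, -0.983], [-0.001, -0.983, -0.182], [-1.0, 0.002, -0.001]]
wrist_force: [0.3, -0.5, -0.2]
gripper_width: 25.5
```

```bash
python3 - <<'E'
from h import *
np.set_printoptions(precision=4,suppress=True)
s=bot.sense();print(s["position"],s["eef_rot"],s["gripper_width"],s["dq"])
im=bot.grab_frame("wrist")[:,:,::-1];cv2.imwrite("pics/w8.png",im)
E
```

```text
[ 578.8387 -176.0591  260.7912] [[ 0.0015  0.1815 -0.9834]
 [-0.0015 -0.9834 -0.1815]
 [-1.      0.0017 -0.0012]] 25.530434555565417 [-0.589  -0.7636 -0.3717 -0.2498  0.1427  0.0858  0.1292]
```

View pics/w8.png

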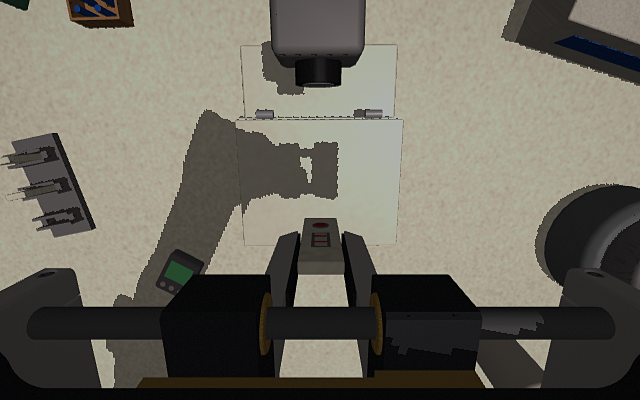

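```bash
python3 - <<'E'
from pose import *
np.set_printoptions(precision=2,suppress=True)
s=bot.sense();c=bot.calibration("wrist")
W=lambda u,v,z:onz("wrist",u,v,z,c)
print("lens bottom@183",W(318.5,87,183),"barrel widest",W(296,75,200),W(341,75,200))
# lid corners at z=70
im=cv2.imread("pics/w8.png")
P=[W(u,v,70) for u,v in [(237,121),(403.5,121),(397,245),(245,245)]]
for p in P: print(p)
m=sum(P)/4; d=(P[0]+P[1]-P[2]-P[3])/2; print(m,np.degrees(np.arctan2(d[1],d[0])),[np.linalg.norm(P[i]-P[(i+1)%4]).round(1) for i in range(4)])
k=cv2.resize(im[30:290,220:420],None,fx=2.3,fy=2.3,interpolation=cv2.INTER_CUBIC);k2=np.clip(k*1.4,0,255).astype('uint8');cv2.imwrite("pics/w8z.png",k2)
E
```

```text
lens bottom@183 [ 679.84 -155.4   183.  ] barrel widest [ 683.06 -138.01  200.  ] [ 689.13 -170.67  200.  ]
[638.04 -64.69  70.  ]
[ 673.89 -257.93   70.  ]
[ 520.15 -288.83   70.  ]
[483.88 -92.85  70.  ]
[ 578.99 -176.07   70.  ] 10.858559000703705 [np.float64(196.5), np.float64(156.8), np.float64(199.3), np.float64(156.7)]
```

View pics/w8z.png

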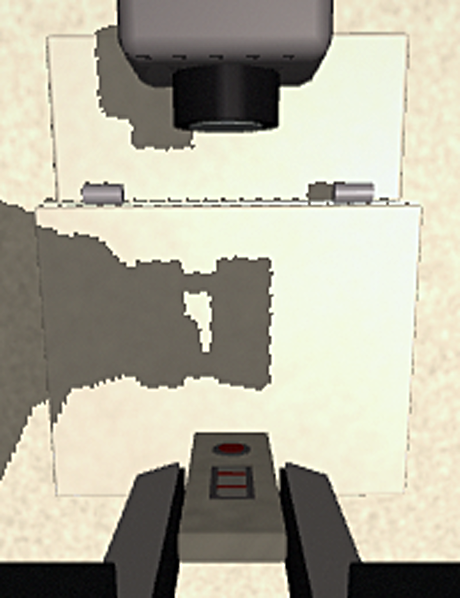

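This view confirms the lid is shut (157 x 198 mm at z = 70) and the station centre is at (579,-176) with a yaw of 10.5–10.9°. Lowering to lens height.

Emit:
carry_out(plan=[0,0,0,1.2,0,-0.3,2,0,0,0,2.4,0,-0.36,2,0,0,0,3.6,0,-0.36,2,0,0,0,4.5,0,-0.36,2,0,0,0,4.8,0,-0.36,2,0,0,0,4.8,0,-0.36,2,0,0,0,4.8,0,-0.36,2])

```text
time_s: 10.85
position: [583.1, -175.5, 213.6]
eef_rot: [[0.003, 0.182, -0.983], [-0.002, -0.983, -0.182], [-1.0, 0.002, -0.003]]
wrist_force: [-0.5, 0.9, -1.1]
gripper_width: 25.8
```

```bash
python3 - <<'E'
from h import *
np.set_printoptions(precision=4,suppress=True)
s=bot.sense();print(s["position"],s["eef_rot"],s["gripper_width"],s["dq"])
for n in("wrist","scene","top"): cv2.imwrite(f"pics/{n}9.png",bot.grab_frame(n)[:,:,::-1])
a=cv2.imread("pics/wrist9.png");b=cv2.imread("pics/scene9.png")
cv2.imwrite("pics/w9z.png",np.clip(cv2.resize(a[205:280,285:360],None,fx=8,fy=8,interpolation=cv2.INTER_CUBIC)*1.5,0,255).astype('uint8'))
cv2.imwrite("pics/s9z.png",np.clip(cv2.resize(b[120:270,210:400],None,fx=4,fy=4,interpolation=cv2.INTER_CUBIC)*1.6,0,255).astype('uint8'))
E
```

```text
[ 583.059  -175.4851  213.6207] [[ 0.0031  0.1819 -0.9833]
 [-0.002  -0.9833 -0.1819]
 [-1.      0.0025 -0.0027]] 25.795215569314145 [ 0.0423 -0.188  -0.0075  0.0572  0.1654  0.01    0.0331]
```

View pics/w9z.png

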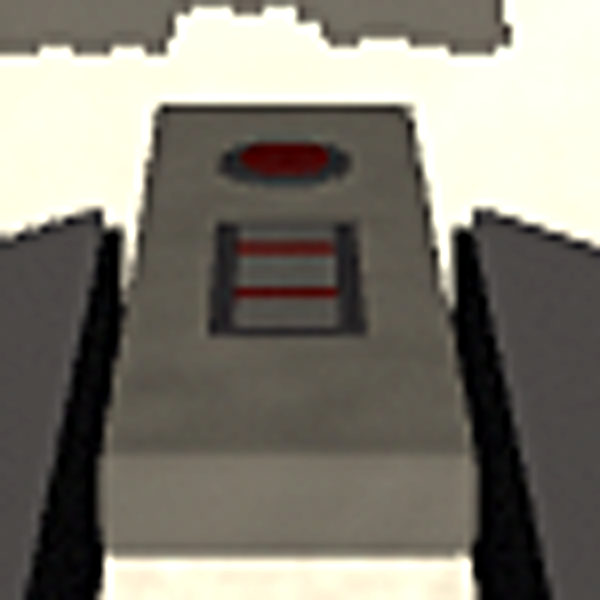

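View pics/s9z.png

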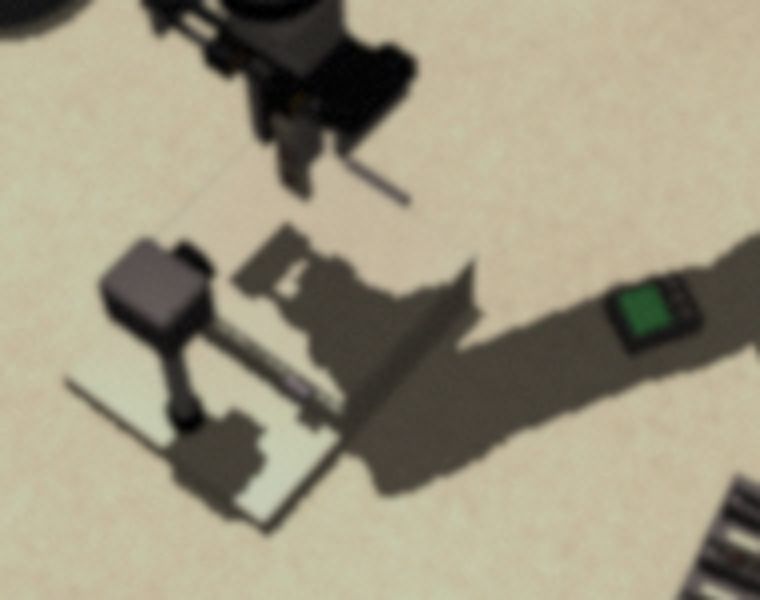

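View pics/top9.png

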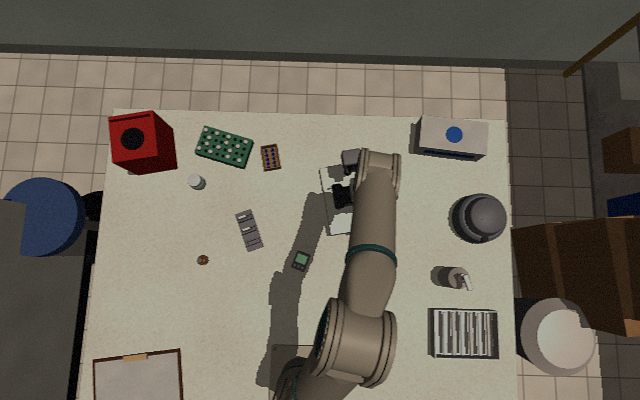

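The test is held in front of the lens, the lid is shut and nothing else has moved. One last check against the scene camera, which does not depend on the wrist camera.

```bash
python3 - <<'E'
from pose import *
np.set_printoptions(precision=2,suppress=True)
s=bot.sense();R=s["eef_rot"];p=s["position"]
px=np.array([(160,105),(411,105),(104,452),(474,452),(104,555),(470,555)])/8.+np.array([285,205])-0.44
pose(px,bot.calibration("wrist"),R,p)
print("centre physical",p+R@np.array([12.3,-.3,2.8]))
def proj(n,P):
    c=bot.calibration(n);T=np.linalg.inv(np.array(c["cam_to_world"]));q=T[:3,:3]@P+T[:3,3]
    return np.array([c["fx"]*q[0]/q[2]+c["cx"],c["fy"]*q[1]/q[2]+c["cy"]])
Rc=R@np.array([[0,0,-1],[0,-1,0],[-1,0,0.]])
for o in ([12.3,-.3,2.8],[19.5,-.5,4.9]):
    for b in (13,-13): print(o[0],b,(proj("scene",p+R@np.array(o)+Rc@np.array([4,b,-42.]))-[210,120])*4)
b=cv2.imread("pics/scene9.png")
cv2.imwrite("pics/s9c.png",np.clip(cv2.resize(b[140:175,270:300],None,fx=16,fy=16,interpolation=cv2.INTER_CUBIC)*1.8,0,255).astype('uint8'))
E
```

```text
reproj 0.12188766065446544
centre [ 578.12 -175.97  194.06] 
R [[ 0.98 -0.18  0.  ]
 [ 0.18  0.98 -0.  ]
 [-0.    0.    1.  ]] 
in tool: centre [19.49 -0.39  4.89] 
 [[ 0.01 -0.   -1.  ]
 [ 0.   -1.    0.  ]
 [-1.   -0.   -0.01]]
centre physical [ 580.17 -175.66  201.25]
12.3 13 [307.45 201.5 ]
12.3 -13 [279.41 182.29]
19.5 13 [310.09 205.16]
19.5 -13 [282.17 186.03]
```

View pics/s9c.png

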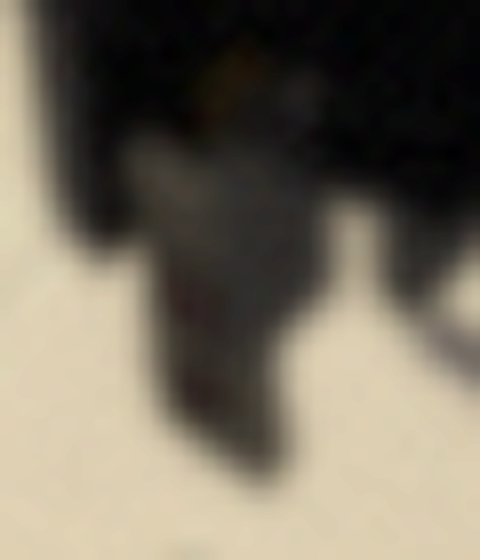

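```bash
python3 - <<'E'
from plant import bot
print(bot.sign_off()); s=bot.sense(); print(s["time_s"],s["position"],s["gripper_width"])
E
```

```text
the job is handed in; nothing more can be done
None
the job is handed in; nothing more can be done
```

I pressed the lid down past its catch, then lifted the tall cassette from the robot-side slot. I handed the job in at about 11 s, still holding the cassette upright in front of the lens with its result face towards it.

**Checks that agreed**
- **Lid:** after pressing, it measured about 157 x 198 mm flat at z = 70 in two wrist views, so it is shut.
- **Cassette position:** from the grasp heights, its centre is at about (580, -176, 201) mm. The view point, from the measured station pose, is about (579.5, -175.5, 200).
- **Cassette angle:** it is upright to about 0.3°, and its yaw is 10.5° against a station yaw of 10.3–10.9°.
- **Grip:** the fingers held it at 25.8 mm opening, with almost no joint speed.
- **Other things:** the short cassettes, the timer and the rest looked unmoved in the last pictures, and the camera was not touched.

**Check that disagreed:** fitting the cassette's pose from the wrist picture (PnP) put its centre about 7 mm lower, at z = 194. I put this down to the rounded edges of the cassette. The known rack height and the cassette's bottom corners in the scene view (within about 0.6 px) both favoured z = 201, so I kept that.

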